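# Open the push-and-turn reagent bottle

## Robot

A 7-joint arm with a two-finger parallel gripper is mounted at the origin on a cart in front of the work surface, level with it; the furniture and walls round the work are solid. World frame = base frame: x ahead of the robot, y to its left, z up, the work surface at z = 0. Lengths are in m, angles in rad, forces in N, time in s.
With the tool pointing down it reaches from about 0.4 to 0.85 m from the base axis. Payload 6.9 kg.
Tool frame: the origin (TCP) lies midway between the tips of the shut fingers; the grasp point (between the pads) lies robot.hold_point_z behind it (robot.hold_point_z is the distance from the TCP to the grasp point, in m); z points along the fingers, y is the direction in which the jaws open and shut (so a half turn about z gives the same grasp; the last joint's range is limited). The gripper opens to 85 mm and grips with 20 to 120 N. Pads are 22 mm wide; open, the fingers measure 114 mm over their backs; the gripper's body (76 mm by 85 mm) begins 54 mm behind the grasp point. The pads swing forward as they close: fully open they stand 13 mm farther back than shut.
Start: joints at [-1.081, 0.507, -0.238, 1.5, 0.126, 1.149, -0.155], TCP at [0.235, 0.579, 0.231] pointing down, gripper open.
Joint ranges: [-3.08, 3.08], [-0.24, 2.05], [-1.43, 1.35], [0, 2.5], [-1.52, 4.66], [0.17, 1.96], [-2.89, 2.89]. Speed limits (rad/s): [2.39, 2.39, 3.14, 3.14, 3.14, 3.14, 3.14].

## Interface

Orientations are given as a unit quaternion [w, x, y, z].
In Python, from rig import robot gives the robot as it stands.
- The arm moves only by the tool step_arm, never from a script. Its argument "moves" is a list of rows, each an object of numbers: "ax", "ay", "az": the turn, a rotation vector about the tool's x, y, z in rad; "tx", "ty", "tz": the shift along the tool's x, y, z in cm; "claw": the gripper command: -1 is fully open, 1 is shut, values between are in proportion. A call has exactly 8 rows; each row is the pose to reach, as a shift and turn from the pose commanded when the call began, along the tool's axes at that moment; what a row does not reach only later rows make up. A row lasts 1/8 s, in which the tool goes at most 62.5 mm and 10.7 degrees, less where a joint would pass 70% of its speed; a pose out of reach is approached as far as the arm can. A call with a gripper value outside its range is refused whole. The fingers move at their own pace and stop on an object; "squeeze" is the grip in N (left out, the last holds). Time passes only in rows, so rows that repeat a pose let the fingers close, or fill a call up. It gives the time, the measured TCP pose, the force and the opening at its end, in the units of the state.
- robot.get_state(): the state, without advancing time (a new reading comes with each control period).
- robot.grab_frame(name): name is "side" or "top"; returns the picture (420x560x3 uint8, red, green, blue); there is no depth.
- robot.camera_params(name): a dict with "intrinsics" (3x3 intrinsics, pixels), "k1" (the pictures are not rectified: a ray, as slopes to the right and down, at radius r is drawn at 1 + k1 r^2 times it, then the intrinsics apply), "extrinsics" (4x4, takes a point from world to camera coordinates). Camera axes: x right, y down, z forward; pixel columns grow to the right and rows downward; lengths in m; the calibration is good to about 2 mm. A picture is of the moment at which its call begins. camera_params takes no time and is no camera call.
- robot.hand_in(): hands the job in, once; it reports no verdict.
The state is a dict: "t": time; "joints": joint angles; "joint_velocities": joint speeds; "joint_efforts": joint torques, N m; "eef_pos": TCP position; "ee_rot": TCP orientation; "ft_force": force on the tool from outside, world axes, zero at the start; "wrist_torque": the same for the moment, N m; "width": finger opening in m.
Only numpy, scipy, OpenCV 4.12 (cv2) and the standard library are available. Lean on these libraries where they do the work, as an engineer would, in place of code of your own. Each camera call takes 0.05 s, during which the arm holds its last target.

## Task

Take the square bottle out of its sloping cradle, stand it upright and fully down in the square pocket of the black holder block, and let go of it. Then take hold of its child-resistant cap from above, press it down hard and turn it counter-clockwise while pressed, lift it off, and set it rim down on the tissue booklet; leave the bottle standing in the holder and do not disturb the other things.

Things in the scene. Friction and masses are not known exactly. Their poses are not given: they have to be found in the camera images.
- cradle: Aluminium cradle on a grey base plate 94 x 64 mm, fixed (place and yaw differ). Origin on the desk, z up. The bottle leans 45 degrees in it: foot low at its -x end, cap high at its +x end, which points roughly to the robot's right. A bed 34 mm wide carries its lower face for 47 mm, a stop its foot; cheeks flank its lowest 14 mm, above that its y sides are free to grasp. Lift it straight up.
- bottle: White square bottle, about 0.26 kg with its cap: body 42 x 42 mm, 56 mm tall, round shoulder to 62 mm, then a neck under the cap; closed cap top at 95 mm. Origin: centre of its underside; z up its axis to the cap, x and y normal to its flat sides. It starts inclined 45 degrees in the cradle, its y axis level, its z axis pointing up and along the cradle's +x.
- bottle_grip (a point): Point in the bottle 44 mm from its underside, 8 mm off its axis towards -x (bottle frame), the side facing up at the start. A hand that grasps the two y sides here, fingers straight down, clears cap and cradle. To stand the bottle up turn the hand 45 degrees about the bottle's y axis: the fingers then point down and along the former lean (cradle +x), and clear the holder.
- cap: Round grey ribbed child-resistant cap, 38 mm across, 26 mm tall, hollow below, upper 12 mm solid. Origin: centre of its lower rim; z up out of its closed top. Closed, its rim is 69 mm from the bottle's underside, 7 mm above the shoulder. It can be gripped on its round side at any yaw. How it opens: see point cap_top.
- cap_top (a point): Centre of the cap's top, 26 mm above its rim. The cap presses straight down by up to 7 mm against a spring (7 N to start, 14 N at the bottom) and is free to turn once 5 mm down: counter-clockwise from above. After 55 degrees or more (75 to 90 is good, a stop comes at 140) it rises when let up and lifts straight off. Unpressed it stays locked.
- holder: Black block 70 x 70 x 20 mm, fixed to the desk (place and yaw differ each time), with a 47 x 47 mm square pocket 14 mm deep and open at the top, sides along its x and y, chamfered mouth. Origin: centre of its underside on the desk. It keeps the bottle from turning; the bottle may stand in it in any of the four quarter turns.
- holder_floor (a point): Centre of the holder's pocket floor, 6 mm above the desk: where the centre of the bottle's underside comes to stand.
- booklet: Lens-tissue booklet, 75 mm (x) by 100 mm (y), 9 mm thick, blue-green cover, fixed flat on the desk (place and yaw differ each time; it and the holder may swap places). Origin: centre of its underside on the desk.
- case_a: Bystander: plastic screw canister with a dark lid, 37 mm across, 62 mm tall, loose on the desk. Origin: centre of its underside.
- case_b: Bystander: second canister like it, 37 mm across, 62 mm tall, loose on the desk. Origin: centre of its underside.
- stain: Bystander: amber dropper bottle with a pale cap, 33 mm across, 87 mm tall, loose on the desk. Origin: centre of its underside.
Things that resemble listed ones, but are neither listed nor needed, are in the scene too. There is more than one size of the holder; the one meant has the size given above.

How it is judged:
On the way, in this order (a step that is already met when the one before it is completed fails the run):
1. the closed bottle stands upright and fully down in the holder and has been let go (horizontal distance between bottle and holder_floor below 0.008 m and z of bottle in the frame of holder_floor below 0.004 m and angle between bottle's own z axis and vertical below 0.1 rad and z of cap in the frame of bottle below 0.073 m and horizontal distance between cap and bottle below 0.012 m and contact force between the fingers and bottle below 0.1 N and contact force between the fingers and cap below 0.1 N), for 0.2 s.
2. the cap is pressed down on the bottle standing in the holder (z of cap in the frame of bottle below 0.0655 m and horizontal distance between bottle and holder_floor below 0.008 m and angle between bottle's own z axis and vertical below 0.1 rad), for 0.05 s.
3. the cap is lifted off the bottle, which stays in the holder (z of cap in the frame of bottle above 0.087 m and z of bottle in the frame of holder_floor below 0.006 m and horizontal distance between bottle and holder_floor below 0.008 m), for 0.1 s.
At the end, for the whole second after the job is handed in: The bottle stands upright (0.1 rad), fully down in the pocket (8 mm sideways, 4 mm in height); the cap stands rim down (0.1 rad) on the booklet, its centre over the cover, its rim within 4 mm of the cover; both at rest (horizontal distance between bottle and holder_floor below 0.008 m and z of bottle in the frame of holder_floor below 0.004 m and angle between each of bottle, cap's own z axis and vertical below 0.1 rad and x of cap in the frame of booklet between -0.037 and 0.037 m and y of cap in the frame of booklet between -0.05 and 0.05 m and z of cap in the frame of booklet between 0.005 and 0.013 m and linear speed of each of cap, bottle below 0.02 m/s); the robot touches nothing.
It fails at once if one of the two canisters or the dropper bottle is moved by more than 30 mm or knocked over (distance of any of case_a, case_b, stain from where it was at the start of the episode above 0.03 m or angle between any of case_a, case_b, stain's own z axis and vertical above 0.6 rad).
It also fails if it takes over 58 s, if anything falls off the work surface, if the arm or the gripper's body presses on something with over 40 N, if the wrist force passes 120 N, or if a joint passes its speed limit or range.

## Working session

There is one attempt and no reset: what is moved stays moved. The work goes in short steps, Python scripts to look and compute and a tool call to move; the robot and the scene stay as the last step left them, time stands still between calls to the robot, and variables do not carry over. Pictures are saved under pics/ and viewed, and the job is handed in when it is done.

Besides the shell and the picture viewer there is one more tool, called after "Request:" in YAML: its name, and indented under it one key for each argument. step_arm: Moves the arm, as the interface text tells. Its arguments: {"type":"object","properties":{"moves":{"type":"array","items":{"type":"object","properties":{"ax":{"type":"number"},"ay":{"type":"number"},"az":{"type":"number"},"tx":{"type":"number"},"ty":{"type":"number"},"tz":{"type":"number"},"claw":{"type":"number"}}}},"squeeze":{"type":"number"}},"required":["moves"]}

```bash
ls -la; mkdir -p pics
python3 - <<'E'
from rig import robot
import cv2
s=robot.get_state(); print(s); print(robot.hold_point_z)
for n in("side","top"):
    im=robot.grab_frame(n); cv2.imwrite(f"pics/{n}0.png",im[:,:,::-1]); p=robot.camera_params(n); print(n,p)
E
```

```text
total 12
drwxr-xr-x  3 agent agent 4096 Dec  6 12:26 .
drwxr-xr-x 23 root  root  4096 Dec  6 12:26 ..
drwxr-xr-x  2 agent agent 4096 Dec  6 12:26 pics
{'t': 0.0, 'joints': array([-1.0804664 ,  0.50837891, -0.23750274,  1.50111991,  0.12570692,
        1.14888945, -0.15481755]), 'joint_velocities': array([ 1.01230585e-03,  1.22402691e-04, -9.79011045e-05,  1.03141206e-03,
       -2.95607320e-03,  1.43410336e-05, -7.13102966e-05]), 'joint_efforts': array([ 9.68910763e-05, -6.20604157e+01, -2.18670063e+00, -2.49643046e+01,
        1.26614436e-02,  1.21178379e-02,  6.36435715e-06]), 'eef_pos': array([0.23452595, 0.57879755, 0.23040785]), 'ee_rot': array([-1.51402923e-04,  1.91238676e-01,  9.81543149e-01, -8.90492546e-04]), 'ft_force': array([ 0.05726698, -0.77157016,  0.12225821]), 'wrist_torque': array([ 0.04800727, -0.0029863 ,  0.03410175]), 'width': 0.08567645724011412}
0.0187
side {'intrinsics': array([[496.632679  ,   0.        , 270.02567166],
       [  0.        , 496.632679  , 213.18569543],
       [  0.        ,   0.        ,   1.        ]]), 'k1': -0.14424007008761322, 'extrinsics': array([[ 0.79065229, -0.61226009,  0.00255505, -0.42255399],
       [-0.50177715, -0.65035829, -0.57031025,  0.35434911],
       [ 0.3508399 ,  0.44963504, -0.8214254 ,  0.71410174],
       [ 0.        ,  0.        ,  0.        ,  1.        ]])}
top {'intrinsics': array([[525.06500262,   0.        , 285.94228015],
       [  0.        , 525.06500262, 224.80901882],
       [  0.        ,   0.        ,   1.        ]]), 'k1': -0.1291569747696519, 'extrinsics': array([[ 0.02629513, -0.999556  ,  0.01401351,  0.01228941],
       [-0.99641526, -0.02733491, -0.08005899,  0.54390049],
       [ 0.0804065 , -0.01185812, -0.99669162,  0.98340644],
       [ 0.        ,  0.        ,  0.        ,  1.        ]])}
```

View pics/side0.png

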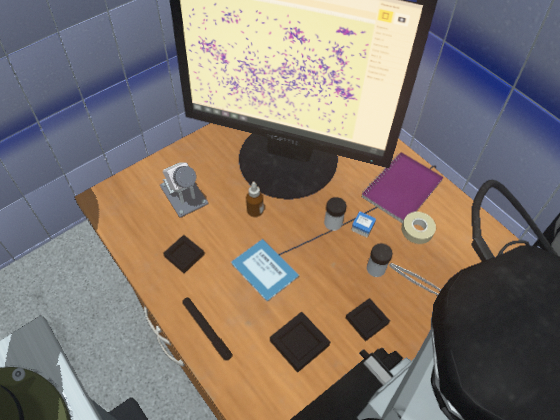

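View pics/top0.png

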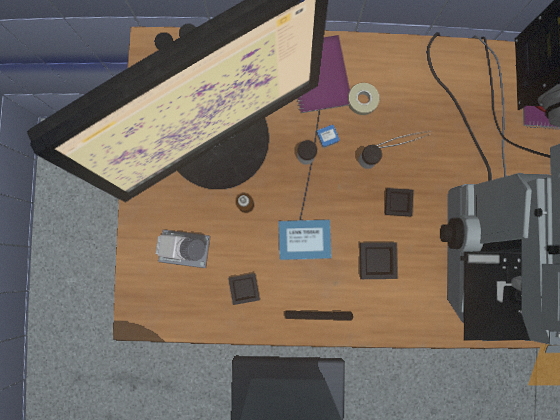

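```bash
cat > h.py <<'E'
import numpy as np, cv2
from rig import robot
def und(n,uv):
    p=robot.camera_params(n);K=p["intrinsics"];k=p["k1"]
    d=(np.asarray(uv,float)-K[:2,2])/np.array([K[0,0],K[1,1]])
    s=d.copy()
    for _ in range(30): s=d/(1+k*(s**2).sum(-1,keepdims=True))
    return s
def ray(n,uv):
    E=robot.camera_params(n)["extrinsics"];R=E[:3,:3];t=E[:3,3]
    s=und(n,uv); d=np.concatenate([s,np.ones(s.shape[:-1]+(1,))],-1)@R
    return -R.T@t,d
def plane(n,uv,z):
    o,d=ray(n,uv); return o+d*((z-o[2])/d[...,2])[...,None]
def proj(n,P):
    p=robot.camera_params(n);E=p["extrinsics"];K=p["intrinsics"]
    c=np.asarray(P,float)@E[:3,:3].T+E[:3,3]; s=c[...,:2]/c[...,2:]
    s=s*(1+p["k1"]*(s**2).sum(-1,keepdims=True)); return s*[K[0,0],K[1,1]]+K[:2,2]
def tri(a,b):
    oa,da=ray("top",np.array(a));ob,db=ray("side",np.array(b))
    A=np.stack([da,-db],1);x=np.linalg.lstsq(A,ob-oa,rcond=None)[0]
    pa=oa+da*x[0];pb=ob+db*x[1];return (pa+pb)/2,np.linalg.norm(pa-pb)
def crop(n,img,x0,y0,x1,y1,f,out):
    im=cv2.imread(img)[y0:y1,x0:x1]
    im=cv2.resize(im,None,fx=f,fy=f,interpolation=cv2.INTER_CUBIC)
    for i in range(0,x1-x0,10):
        cv2.line(im,(i*f,0),(i*f,6 if (x0+i)%50 else 14),(0,0,255),1)
        if (x0+i)%20==0: cv2.putText(im,str(x0+i),(i*f,24),0,.4,(0,0,255),1)
    for i in range(0,y1-y0,10):
        cv2.line(im,(0,i*f),(6,i*f),(0,0,255),1)
        if (y0+i)%20==0: cv2.putText(im,str(y0+i),(8,i*f+4),0,.4,(0,0,255),1)
    cv2.imwrite(out,im)
E
python3 - <<'E'
from h import *
print(ray("top",np.array([0.,0]))[0],ray("side",np.array([0.,0]))[0])
for uv in [(183,249),(244,288),(378,260),(399,202),(304,240),(306,150),(370,155),(244,201)]:
    print(uv,plane("top",np.array(uv),0.02).round(3))
crop("top","pics/top0.png",140,210,280,310,5,"pics/c1.png")
crop("top","pics/top0.png",270,180,430,290,5,"pics/c2.png")
crop("side","pics/side0.png",150,150,310,310,4,"pics/c3.png")
E
```

```text
[0.46255532 0.03881278 1.02352486] [ 0.26136218 -0.34934423  0.78974989]
(183, 249) [0.492 0.223 0.02 ]
(244, 288) [0.421 0.103 0.02 ]
(378, 260) [ 0.481 -0.152  0.02 ]
(399, 202) [ 0.594 -0.192  0.02 ]
(304, 240) [ 0.515 -0.008  0.02 ]
(306, 150) [ 0.691 -0.008  0.02 ]
(370, 155) [ 0.685 -0.134  0.02 ]
(244, 201) [0.587 0.109 0.02 ]
```

View pics/c1.png

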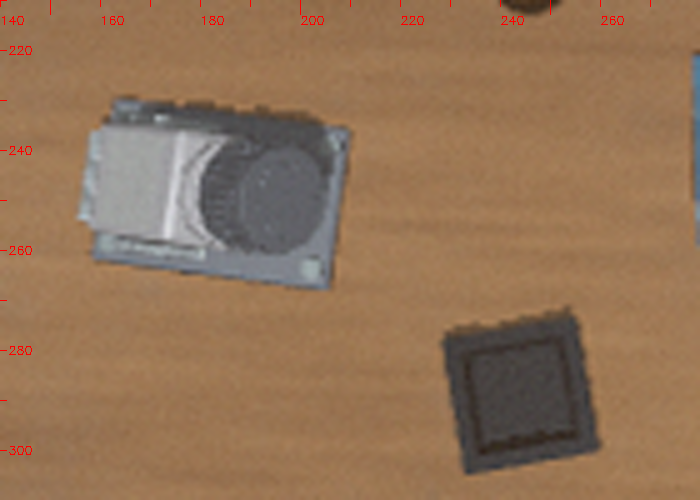

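View pics/c2.png

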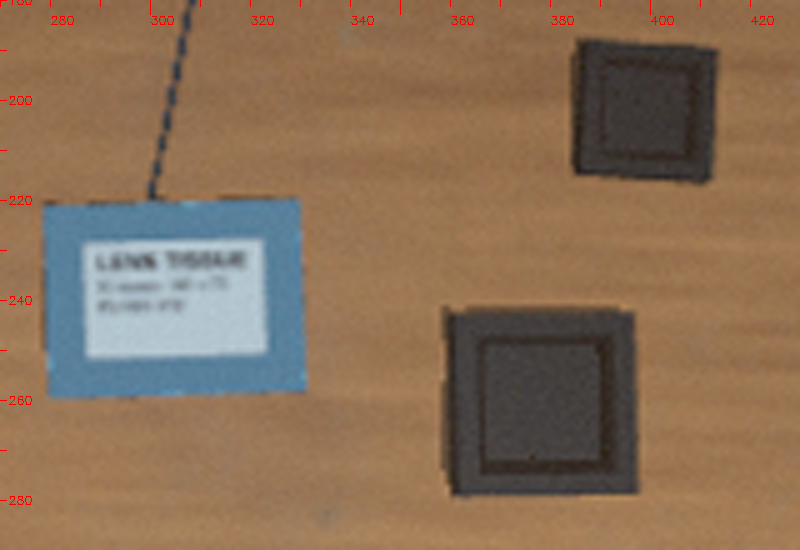

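View pics/c3.png

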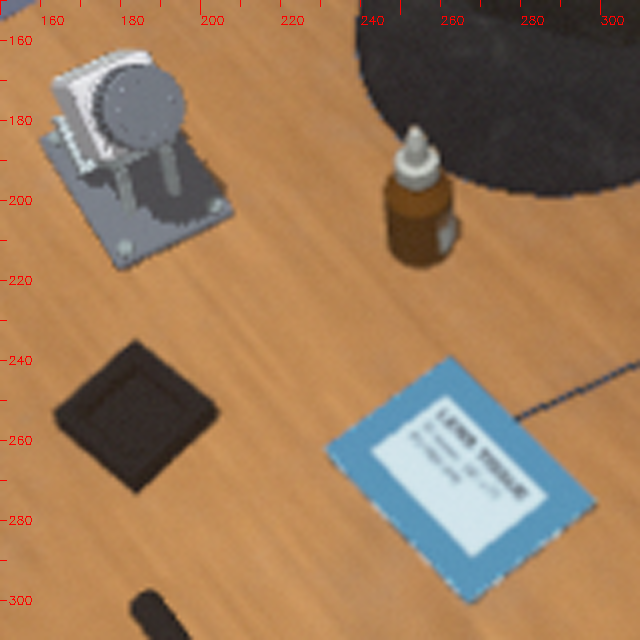

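```bash
cat >> h.py <<'E'
def fc(c,x0,y0,f): return (np.asarray(c,float)+.5)/f-.5+[x0,y0]
def rect(P):
    P=np.asarray(P)[:,:2];c=P.mean(0);L=[np.linalg.norm(P[(i+1)%4]-P[i]) for i in range(4)]
    yaw=[np.degrees(np.arctan2(*(P[(i+1)%4]-P[i])[::-1])) for i in range(4)]
    print("c",c.round(4),"L",np.round(L,4),"yaw",np.round(yaw,1))
E
python3 - <<'E'
from h import *
rect(plane("top",fc([(451,312),(634,313),(637,493),(452,494)],270,180,5),.02))
rect(plane("top",fc([(481,337),(612,337),(612,473),(481,472)],270,180,5),.02))
rect(plane("top",fc([(44,206),(299,198),(306,391),(48,397)],270,180,5),.009))
rect(plane("top",fc([(445,333),(575,315),(600,450),(467,473)],140,210,5),.02))
rect(plane("top",fc([(575,40),(717,48),(710,182),(575,176)],270,180,5),.02))
for z in(0.004,.008): rect(plane("top",fc([(113,97),(350,128),(330,290),(93,258)],140,210,5),z))
print(tri(fc((283,201),140,210,5),fc((140,107),150,150,4)))
# side check of plate: corners
print(plane("side",fc([(123,270),(234,212),(40,142)],150,150,4),.004).round(4))
E
```

```text
c [ 0.4803 -0.1524] L [0.0712 0.0693 0.0717 0.0697] yaw [ -88.9 -178.3   91.5    1.3]
c [ 0.4796 -0.1535] L [0.051  0.0523 0.0508 0.0517] yaw [ -88.6 -179.2   90.8    1. ]
c [ 0.5175 -0.0099] L [0.0992 0.075  0.0998 0.074 ] yaw [ -86.6 -176.8   92.8    2.8]
c [0.4205 0.1036] L [0.05   0.0521 0.0513 0.0538] yaw [ -80.5 -167.8  101.4   10.8]
c [ 0.5942 -0.1905] L [0.0562 0.0527 0.0531 0.0532] yaw [-91.4 177.2  89.1   0.5]
c [0.4937 0.2242] L [0.094  0.0634 0.0937 0.0632] yaw [-95.8 175.   84.1  -4.7]
c [0.4935 0.2234] L [0.0937 0.0631 0.0934 0.063 ] yaw [-95.8 175.   84.1  -4.7]
(array([0.48670391, 0.18598433, 0.09758384]), np.float64(0.004341261093719024))
[[0.4548 0.1788 0.004 ]
 [0.5164 0.1747 0.004 ]
 [0.4627 0.2715 0.004 ]]
```

```bash
cat > ov.py <<'E'
from h import *
def bottle_frame(foot,yaw,lean=np.pi/4):
    h=np.array([np.cos(yaw),np.sin(yaw),0]);Z=np.cos(lean)*np.array([0,0,1])+np.sin(lean)*h
    X=np.cos(lean)*h-np.sin(lean)*np.array([0,0,1]);Y=np.cross(Z,X)
    return np.stack([X,Y,Z],1),np.asarray(foot)
def wires(R,p,capz=.069):
    out=[]
    q=.021
    for z in(0,.056): out.append(np.array([[q,q,z],[q,-q,z],[-q,-q,z],[-q,q,z],[q,q,z]]))
    for a in(-q,q):
        for b in(-q,q): out.append(np.array([[a,b,0],[a,b,.056]]))
    t=np.linspace(0,2*np.pi,40)
    for z in(capz,capz+.026): out.append(np.stack([.019*np.cos(t),.019*np.sin(t),0*t+z],1))
    return [w@R.T+p for w in out]
def draw(img,n,ws,out,box,f,col=(0,255,0)):
    x0,y0,x1,y1=box
    im=cv2.resize(cv2.imread(img)[y0:y1,x0:x1],None,fx=f,fy=f,interpolation=cv2.INTER_CUBIC)
    for w in ws:
        c=(proj(n,w)-[x0,y0]+.5)*f-.5
        cv2.polylines(im,[np.round(c*8).astype(int)],False,col,1,cv2.LINE_AA,3)
    cv2.imwrite(out,im)
E
cat > o1.py <<'E'
from ov import *
yaw=np.radians(-95.6);c=np.array([.4936,.2238]);h=np.array([np.cos(yaw),np.sin(yaw)]);l=np.array([-h[1],h[0]])
import sys
s,lat,z=map(float,sys.argv[1:4])
p=np.r_[c+h*s+l*lat,z];R,p=bottle_frame(p,yaw);ws=wires(R,p)
pl=np.array([[.047,.032],[.047,-.032],[-.047,-.032],[-.047,.032],[.047,.032]])
ws.append(np.c_[c+pl[:,:1]*h+pl[:,1:]*l,np.full(5,.005)])
draw("pics/top0.png","top",ws,"pics/o_t.png",(140,210,230,280),7)
draw("pics/side0.png","side",ws,"pics/o_s.png",(140,150,230,230),7)
a=cv2.imread("pics/o_t.png");b=cv2.imread("pics/o_s.png");
cv2.imwrite("pics/"+sys.argv[4],cv2.resize(np.vstack([a,b]),None,fx=.57,fy=.57) if 0 else np.hstack([a[:490],b[:490,:]])[:, :1260])
E
python3 o1.py -0.029 0 0.0304 ov1.png; python3 -c "
import cv2;a=cv2.imread('pics/ov1.png');cv2.imwrite('pics/ov1s.png',cv2.resize(a,(800,311),interpolation=cv2.INTER_AREA))"
```

```text
(no output)
```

View pics/o_t.png

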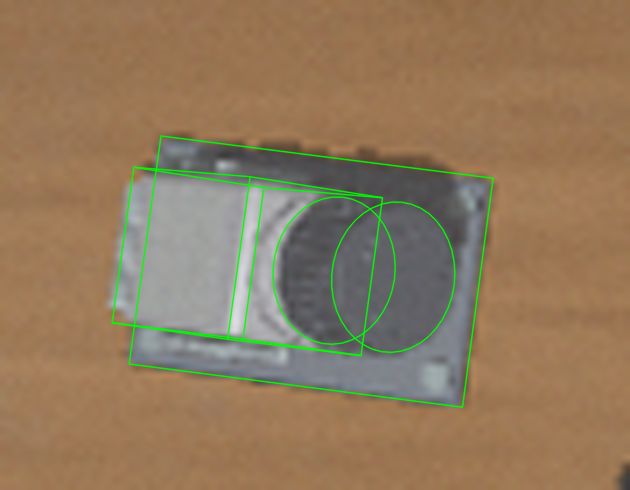

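View pics/o_s.png

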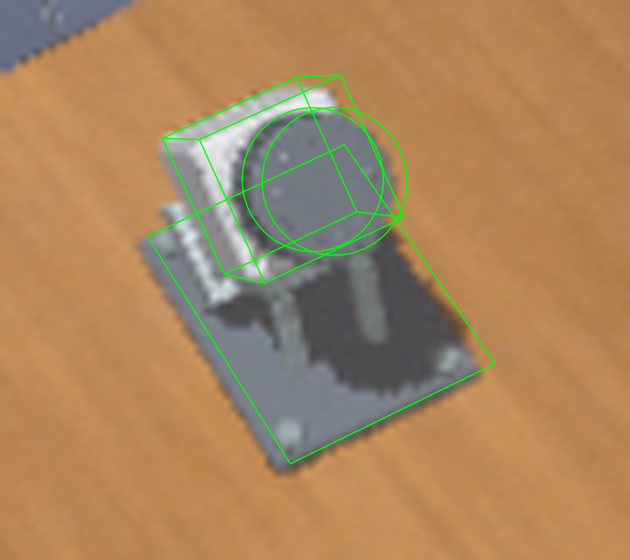

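```bash
python3 - <<'E'
from h import *
print(tri((127,201),(187,117)),tri((322,85),(388,163)), tri((31,132),(175,0)))
for a,b in [((244,201),(254,180)),((306,150),(336,205)),((370,155),(381,250))]: print(tri(a,b))
E
python3 - <<'E'
import sys; sys.path.insert(0,'.')
from h import *
im=cv2.imread('pics/top0.png'); cv2.imwrite('pics/c5.png',cv2.resize(im[0:220,20:340],None,fx=2.4,fy=2.4,interpolation=cv2.INTER_CUBIC))
E
```

```text
(array([0.57108254, 0.31472805, 0.0954887 ]), np.float64(0.0030573209447344136)) (array([ 0.78362591, -0.0273868 ,  0.12144172]), np.float64(0.007370380827696132)) (array([0.64213371, 0.41540529, 0.28184453]), np.float64(0.017549497014953078))
(array([0.57767655, 0.10316714, 0.09878116]), np.float64(0.00048799356843761543))
(array([ 0.68236337, -0.00645063,  0.05469061]), np.float64(0.0008469500539189912))
(array([ 0.67612844, -0.12697168,  0.06047391]), np.float64(0.0006755023158641531))
```

View pics/c5.png

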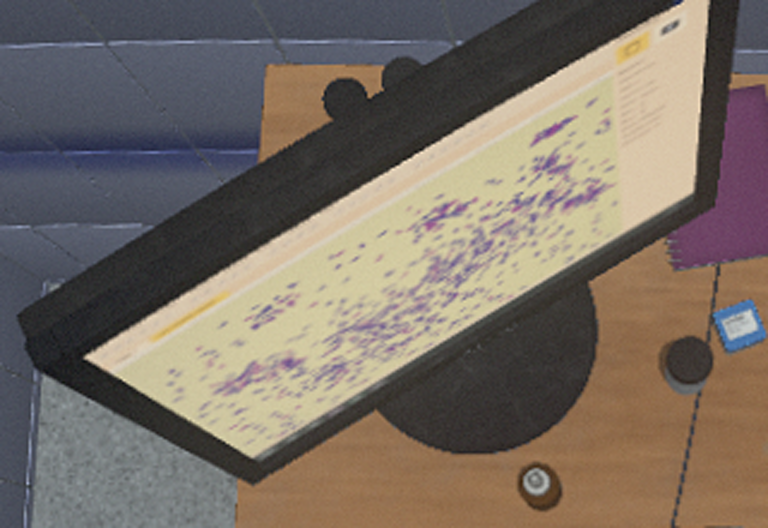

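```bash
cat > mv.py <<'E'
import numpy as np
from scipy.spatial.transform import Rotation as Ro
from rig import robot
def cur():
    s=robot.get_state();q=s["ee_rot"];return s["eef_pos"],Ro.from_quat([q[1],q[2],q[3],q[0]]),s
def delta(p,R):
    """target pos, Rotation -> tool-frame shift (cm), rotvec"""
    p0,R0,s=cur();d=R0.inv().apply(np.asarray(p)-p0)*100;r=(R0.inv()*R).as_rotvec()
    print("t",s["t"].__round__(2),"shift cm",d.round(2),"turn",r.round(4),"from",p0.round(4),"w",round(s["width"],4),"F",s["ft_force"].round(1)); return d,r
def tool(zdir,ydir):
    z=np.array(zdir,float);z/=np.linalg.norm(z);y=np.array(ydir,float);y-=z*(y@z);y/=np.linalg.norm(y)
    return Ro.from_matrix(np.stack([np.cross(y,z),y,z],1))
def yv(deg): return [np.cos(np.radians(deg)),np.sin(np.radians(deg)),0]
E
python3 -c "
from mv import *
delta([.4948,.2277,.15],tool([0,0,-1],yv(-5.6)))"
```

```text
t 0.1 shift cm [-37.31 -22.76   8.09] turn [-1.4000e-03  1.0000e-03  1.2837e+00] from [0.2345 0.5789 0.2305] w 0.0853 F [ 0.4  0.2 -0.4]
```

Request:
step_arm:
  moves:
    - {"tx":-4.7,"ty":-2.8,"tz":1,"az":0.16,"claw":-1}
    - {"tx":-9.3,"ty":-5.7,"tz":2,"az":0.32,"claw":-1}
    - {"tx":-14,"ty":-8.5,"tz":3,"az":0.48,"claw":-1}
    - {"tx":-18.7,"ty":-11.4,"tz":4,"az":0.64,"claw":-1}
    - {"tx":-23.3,"ty":-14.2,"tz":5,"az":0.8,"claw":-1}
    - {"tx":-28,"ty":-17.1,"tz":6,"az":0.96,"claw":-1}
    - {"tx":-32.6,"ty":-19.9,"tz":7,"az":1.12,"claw":-1}
    - {"tx":-37.31,"ty":-22.76,"tz":8.09,"az":1.284,"claw":-1}
  squeeze: 40

```text
$.moves[0]: bad value
```

```bash
python3 -c "
from mv import *
delta([.4948,.2277,.047],tool([0,0,-1],yv(-5.6)))
from h import *
for n in('side','top'): cv2.imwrite(f'pics/{n}1.png',robot.grab_frame(n)[:,:,::-1])
a,b=[cv2.imread(f'pics/{n}1.png')[120:400,100:500] for n in('side','top')]
cv2.imwrite('pics/b1.png',np.hstack([a,b]))
print(robot.get_state()['joints'].round(2))"
```

```text
t 0.1 shift cm [-37.31 -22.75  18.39] turn [-1.4000e-03  1.0000e-03  1.2837e+00] from [0.2345 0.5789 0.2305] w 0.0853 F [ 0.4  0.2 -0.4]
[-1.08  0.51 -0.24  1.5   0.13  1.15 -0.15]
```

View pics/b1.png

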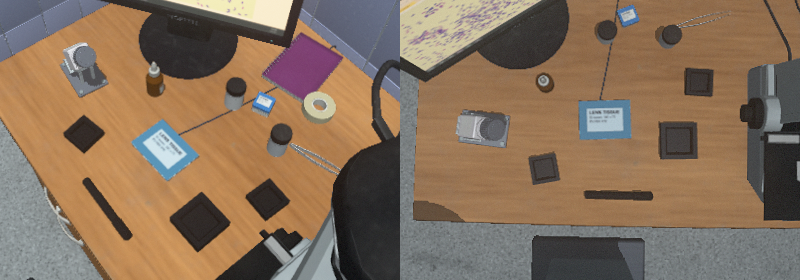

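Request:
step_arm:
  moves:
    - {"ax":0,"ay":0,"tx":-4.7,"ty":-2.8,"tz":1,"az":0.16,"claw":-1}
    - {"ax":0,"ay":0,"tx":-9.3,"ty":-5.7,"tz":2,"az":0.32,"claw":-1}
    - {"ax":0,"ay":0,"tx":-14,"ty":-8.5,"tz":3,"az":0.48,"claw":-1}
    - {"ax":0,"ay":0,"tx":-18.7,"ty":-11.4,"tz":4,"az":0.64,"claw":-1}
    - {"ax":0,"ay":0,"tx":-23.3,"ty":-14.2,"tz":5,"az":0.8,"claw":-1}
    - {"ax":0,"ay":0,"tx":-28,"ty":-17.1,"tz":6,"az":0.96,"claw":-1}
    - {"ax":0,"ay":0,"tx":-32.6,"ty":-19.9,"tz":7,"az":1.12,"claw":-1}
    - {"ax":0,"ay":0,"tx":-37.31,"ty":-22.76,"tz":8.09,"az":1.284,"claw":-1}
  squeeze: 40

```text
t: 1.2
eef_pos: [0.4959, 0.227, 0.1502]
ee_rot: [-0.0, 0.743, 0.67, 0.0]
ft_force: [0.3, 0.5, -0.4]
width: 0.0851
```

```bash
python3 -c "
from mv import *
delta([.4948,.2277,.047],tool([0,0,-1],yv(-5.6)))
from h import *
for n in('side','top'): cv2.imwrite(f'pics/{n}2.png',robot.grab_frame(n)[:,:,::-1])
a,b=[cv2.imread(f'pics/{n}2.png')[120:400,100:500] for n in('side','top')]
cv2.imwrite('pics/b2.png',np.hstack([a,b]))
print(robot.get_state()['joints'].round(2))"
```

```text
t 1.2 shift cm [ 0.05 -0.12 10.32] turn [ 0.0003 -0.0004 -0.0052] from [0.4959 0.227  0.1502] w 0.0851 F [ 0.3  0.5 -0.4]
[-0.57  0.47  0.15  1.83 -0.08  0.85 -0.49]
```

View pics/b2.png

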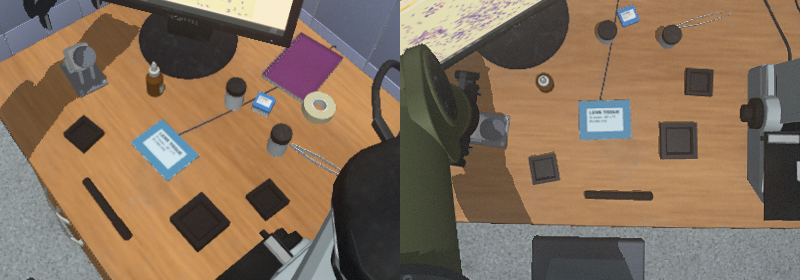

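Request:
step_arm:
  moves:
    - {"ax":0,"ay":0,"az":0,"tx":0.02,"ty":-0.05,"tz":2,"claw":-1}
    - {"ax":0,"ay":0,"az":0,"tx":0.05,"ty":-0.1,"tz":4,"claw":-1}
    - {"ax":0,"ay":0,"az":0,"tx":0.05,"ty":-0.1,"tz":6,"claw":-1}
    - {"ax":0,"ay":0,"az":0,"tx":0.05,"ty":-0.1,"tz":7.5,"claw":-1}
    - {"ax":0,"ay":0,"az":0,"tx":0.05,"ty":-0.1,"tz":8.7,"claw":-1}
    - {"ax":0,"ay":0,"az":0,"tx":0.05,"ty":-0.1,"tz":9.6,"claw":-1}
    - {"ax":0,"ay":0,"az":0,"tx":0.05,"ty":-0.1,"tz":10.3,"claw":-1}
    - {"ax":0,"ay":0,"az":0,"tx":0.05,"ty":-0.1,"tz":10.3,"claw":-1}

```text
t: 2.3
eef_pos: [0.4939, 0.2288, 0.0471]
ee_rot: [-0.0, 0.741, 0.672, -0.0]
ft_force: [-0.6, -0.2, 0.8]
width: 0.0855
```

```bash
python3 -c "
from mv import *
delta([.4948,.2277,.047],tool([0,0,-1],yv(-5.6)))
from h import *
for n in('side','top'): cv2.imwrite(f'pics/{n}3.png',robot.grab_frame(n)[:,:,::-1])
a=cv2.imread('pics/side3.png')[120:240,110:250];b=cv2.imread('pics/top3.png')[190:310,130:250]
cv2.imwrite('pics/b3.png',cv2.resize(np.hstack([a,b]),None,fx=3,fy=3,interpolation=2))"
```

```text
t 2.3 shift cm [-0.1   0.1   0.01] turn [-0.0005  0.0003 -0.0003] from [0.4939 0.2288 0.0471] w 0.0855 F [-0.6 -0.2  0.8]
```

View pics/b3.png

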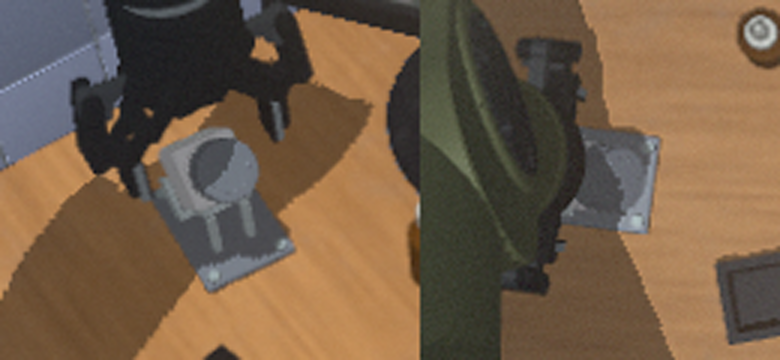

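Request:
step_arm:
  moves:
    - {"ax":0,"ay":0,"az":0,"tx":-0.05,"ty":0.05,"tz":0,"claw":-0.3}
    - {"ax":0,"ay":0,"az":0,"tx":-0.05,"ty":0.05,"tz":0,"claw":-0.1}
    - {"ax":0,"ay":0,"az":0,"tx":-0.05,"ty":0.05,"tz":0,"claw":0.1}
    - {"ax":0,"ay":0,"az":0,"tx":-0.05,"ty":0.05,"tz":0,"claw":0.3}
    - {"ax":0,"ay":0,"az":0,"tx":-0.05,"ty":0.05,"tz":0,"claw":1}
    - {"ax":0,"ay":0,"az":0,"tx":-0.05,"ty":0.05,"tz":0,"claw":1}
    - {"ax":0,"ay":0,"az":0,"tx":-0.05,"ty":0.05,"tz":0,"claw":1}
    - {"ax":0,"ay":0,"az":0,"tx":-0.05,"ty":0.05,"tz":0,"claw":1}
  squeeze: 50

```text
t: 3.4
eef_pos: [0.4932, 0.2283, 0.0477]
ee_rot: [-0.001, 0.741, 0.672, -0.001]
ft_force: [-4.6, -0.8, 6.7]
width: 0.0416
```

Request:
step_arm:
  moves:
    - {"ax":0,"ay":0,"az":0,"tx":0,"ty":0,"tz":-1,"claw":1}
    - {"ax":0,"ay":0,"az":0,"tx":0,"ty":0,"tz":-2,"claw":1}
    - {"ax":0,"ay":0,"az":0,"tx":0,"ty":0,"tz":-4,"claw":1}
    - {"ax":0,"ay":0,"az":0,"tx":0,"ty":0,"tz":-6,"claw":1}
    - {"ax":0,"ay":0,"az":0,"tx":0,"ty":0,"tz":-8.5,"claw":1}
    - {"ax":0,"ay":0,"az":0,"tx":0,"ty":0,"tz":-11,"claw":1}
    - {"ax":0,"ay":0,"az":0,"tx":0,"ty":0,"tz":-13,"claw":1}
    - {"ax":0,"ay":0,"az":0,"tx":0,"ty":0,"tz":-13,"claw":1}

```text
t: 4.4
eef_pos: [0.496, 0.2286, 0.1794]
ee_rot: [0.001, 0.741, 0.671, 0.002]
ft_force: [0.0, -0.5, -1.9]
width: 0.0415
```

```bash
python3 -c "
from mv import *
delta([.4948,.2277,.047],tool([0,0,-1],yv(-5.6)))
from h import *
for n in('side','top'): cv2.imwrite(f'pics/{n}4.png',robot.grab_frame(n)[:,:,::-1])
a=cv2.imread('pics/side4.png')[70:230,90:250];b=cv2.imread('pics/top4.png')[180:340,130:290]
cv2.imwrite('pics/b4.png',cv2.resize(np.hstack([a,b]),None,fx=2.5,fy=2.5,interpolation=2))"
```

```text
t 4.4 shift cm [-0.13 -0.16 13.24] turn [ 0.0042 -0.0023 -0.0008] from [0.496  0.2286 0.1794] w 0.0415 F [ 0.  -0.5 -1.9]
```

View pics/b4.png

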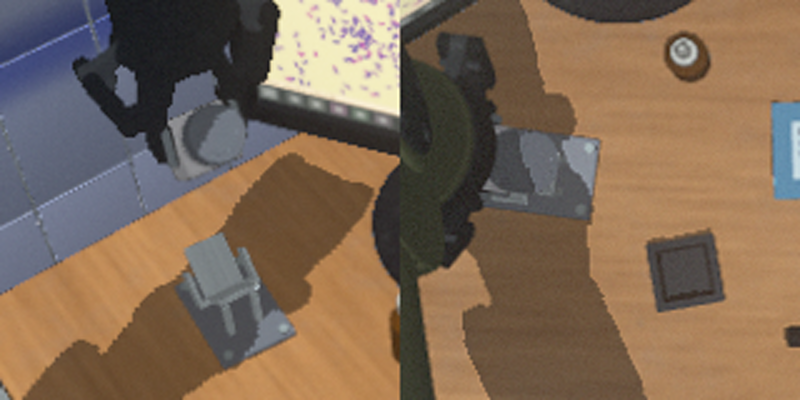

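```bash
cat > plan.py <<'E'
from mv import *
from ov import bottle_frame
import sys
yaw=np.radians(-95.6);c=np.array([.4936,.2238]);h=np.array([np.cos(yaw),np.sin(yaw)]);l=np.array([-h[1],h[0]])
def BinT(tcp=(.4935,.2285,.0475),s=-.0295,lat=0.,z=.030):
    Rb,pb=bottle_frame(np.r_[c+h*s+l*lat,z],yaw)
    RT=tool([0,0,-1],yv(-5.6))
    return RT.inv()*Ro.from_matrix(Rb), RT.inv().apply(pb-np.array(tcp))
def target(foot,yawx,b=None):
    rb,pb=b or BinT()
    R=Ro.from_euler('z',yawx,degrees=True)   # bottle upright, x at yawx
    RT=R*rb.inv(); return np.asarray(foot)-RT.apply(pb),RT
E
python3 - <<'E'
from plan import *
print(BinT()[1])
p,R=target([.480,-.1527,.08],-88.7);print(p,R.apply([0,0,1]));delta(p,R)
E
```

```text
[0.02483219 0.00055816 0.0175    ]
[ 0.47955961 -0.15789597  0.10993338] [ 0.01604237 -0.70692478 -0.70710678]
t 4.5 shift cm [-38.57   2.29   6.73] turn [-0.047  -0.7846 -0.1148] from [0.4946 0.2282 0.1773] w 0.0419 F [ 0.7 -0.5 -3.2]
```

Request:
step_arm:
  moves:
    - {"ax":0,"ay":-0.05,"az":-0.01,"tx":-4,"ty":0.2,"tz":0,"claw":1}
    - {"ax":-0.01,"ay":-0.15,"az":-0.02,"tx":-9,"ty":0.5,"tz":0,"claw":1}
    - {"ax":-0.02,"ay":-0.27,"az":-0.04,"tx":-14,"ty":0.8,"tz":0,"claw":1}
    - {"ax":-0.03,"ay":-0.4,"az":-0.06,"tx":-20,"ty":1.1,"tz":0,"claw":1}
    - {"ax":-0.03,"ay":-0.53,"az":-0.08,"tx":-26,"ty":1.5,"tz":1,"claw":1}
    - {"ax":-0.04,"ay":-0.65,"az":-0.1,"tx":-32,"ty":1.9,"tz":2.2,"claw":1}
    - {"ax":-0.047,"ay":-0.75,"az":-0.11,"tx":-36.5,"ty":2.2,"tz":3.6,"claw":1}
    - {"ax":-0.047,"ay":-0.785,"az":-0.115,"tx":-38.57,"ty":2.29,"tz":4.7,"claw":1}

```text
t: 5.5
eef_pos: [0.4783, -0.159, 0.1288]
ee_rot: [0.273, 0.645, 0.661, -0.27]
ft_force: [0.3, 0.2, -0.9]
width: 0.0416
```

Run:
```python
from plan import *
p,R=target([.480,-.1527,.04],-88.7);print(p);delta(p,R);print(robot.get_state()['joints'].round(2))
```

```text
[ 0.47955961 -0.15789597  0.06993338]
t 5.5 shift cm [4.25 0.15 4.08] turn [-0.0024  0.0029  0.003 ] from [ 0.4783 -0.159   0.1288] w 0.0416 F [ 0.3  0.2 -0.9]
[-0.62  0.66  0.57  2.12  0.74  0.69 -0.74]
```

Superb. Settle with a partial descent, then check the bottle against both images.

Request:
step_arm:
  moves:
    - {"ax":0,"ay":0,"az":0,"tx":0.8,"ty":0.02,"tz":0.8,"claw":1}
    - {"ax":0,"ay":0,"az":0,"tx":1.6,"ty":0.04,"tz":1.6,"claw":1}
    - {"ax":0,"ay":0,"az":0,"tx":2.5,"ty":0.06,"tz":2.4,"claw":1}
    - {"ax":0,"ay":0,"az":0,"tx":3.4,"ty":0.1,"tz":3.3,"claw":1}
    - {"ax":0,"ay":0,"az":0,"tx":4.2,"ty":0.1,"tz":4.1,"claw":1}
    - {"ax":0,"ay":0,"az":0,"tx":4.2,"ty":0.1,"tz":4.1,"claw":1}
    - {"ax":0,"ay":0,"az":0,"tx":4.2,"ty":0.1,"tz":4.1,"claw":1}
    - {"ax":0,"ay":0,"az":0,"tx":4.2,"ty":0.1,"tz":4.1,"claw":1}

```text
t: 6.5
eef_pos: [0.4807, -0.1571, 0.0721]
ee_rot: [0.274, 0.646, 0.661, -0.268]
ft_force: [0.7, -0.5, -1.9]
width: 0.0413
```

```bash
cat > o2.py <<'E'
from plan import *
from ov import *
import sys
k=sys.argv[1]
for n in('side','top'): cv2.imwrite(f'pics/{n}{k}.png',robot.grab_frame(n)[:,:,::-1])
p0,R0,s=cur();rb,pb=BinT()
R=(R0*rb);p=p0+R0.apply(pb);print("bottle foot",p.round(4),"axis",R.apply([0,0,1]).round(3),"x",R.apply([1,0,0]).round(3),"tcp",p0.round(4),"F",s['ft_force'])
ws=wires(R.as_matrix(),p)
q=Ro.from_euler('z',1.3,degrees=True).as_matrix();H=np.array([.480,-.1527,0])
for a,z in((.035,.02),(.0235,.02)):
    ws.append(np.array([[a,a,z],[a,-a,z],[-a,-a,z],[-a,a,z],[a,a,z]])@q.T+H)
for n,b in(('side',(230,260,350,380)),('top',(320,200,440,320))):
    draw(f'pics/{n}{k}.png',n,ws,f'pics/o_{n}{k}.png',b,6)
    draw(f'pics/{n}{k}.png',n,[],f'pics/r_{n}{k}.png',b,6)
    a=cv2.imread(f'pics/o_{n}{k}.png');c2=cv2.imread(f'pics/r_{n}{k}.png');cv2.imwrite(f'pics/d_{n}{k}.png',cv2.resize(np.hstack([c2,a]),(800,400),interpolation=cv2.INTER_AREA))
E
python3 o2.py 5
```

```text
bottle foot [ 0.4811 -0.1519  0.0421] axis [-0.  0.  1.] x [ 0.023 -1.     0.   ] tcp [ 0.4806 -0.1571  0.072 ] F [-0.24790626 -0.42844054 -2.20219607]
```

View pics/d_side5.png

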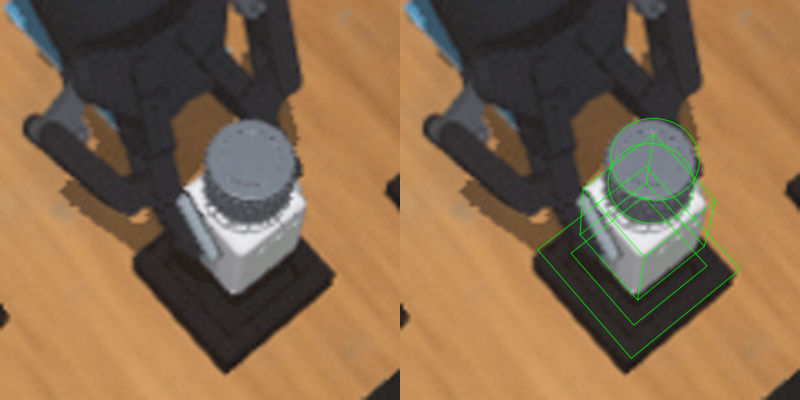

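View pics/d_top5.png

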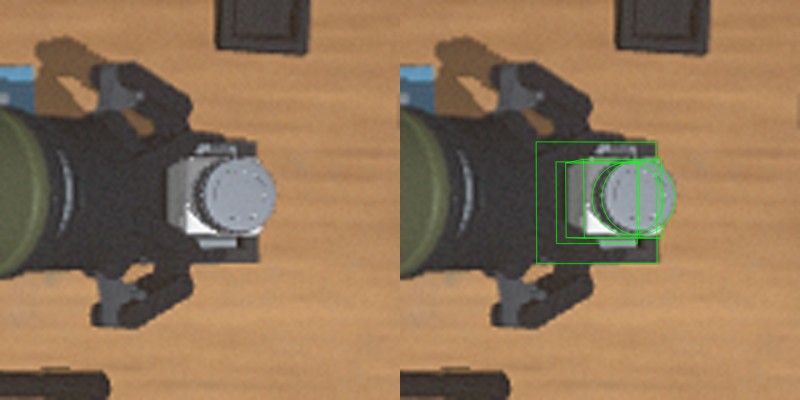

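Run:
```python
from plan import *
p,R=target([.480,-.1526,.008],-88.7);delta(p,R)
```

```text
t 6.6 shift cm [ 2.36 -0.11  2.46] turn [0.0002 0.0004 0.0001] from [ 0.4806 -0.1571  0.072 ] w 0.0415 F [-0.2 -0.4 -2.2]
```

Request:
step_arm:
  moves:
    - {"ax":0,"ay":0,"az":0,"tx":0.3,"ty":-0.1,"tz":0.4,"claw":1}
    - {"ax":0,"ay":0,"az":0,"tx":0.6,"ty":-0.1,"tz":0.7,"claw":1}
    - {"ax":0,"ay":0,"az":0,"tx":0.9,"ty":-0.1,"tz":1.0,"claw":1}
    - {"ax":0,"ay":0,"az":0,"tx":1.2,"ty":-0.1,"tz":1.3,"claw":1}
    - {"ax":0,"ay":0,"az":0,"tx":1.5,"ty":-0.1,"tz":1.6,"claw":1}
    - {"ax":0,"ay":0,"az":0,"tx":1.8,"ty":-0.1,"tz":1.9,"claw":1}
    - {"ax":0,"ay":0,"az":0,"tx":2.1,"ty":-0.1,"tz":2.2,"claw":1}
    - {"ax":0,"ay":0,"az":0,"tx":2.35,"ty":-0.1,"tz":2.45,"claw":1}

```text
t: 7.6
eef_pos: [0.4795, -0.1578, 0.0375]
ee_rot: [0.274, 0.646, 0.661, -0.268]
ft_force: [-0.1, -0.0, -2.5]
width: 0.0413
```

```bash
python3 o2.py 6
python3 - <<'E'
from plan import *
p,R=target([.480,-.1526,.006],-88.7);delta(p,R)
E
```

```text
bottle foot [ 0.4798 -0.1526  0.0075] axis [0.001 0.001 1.   ] x [ 0.023 -1.     0.001] tcp [ 0.4794 -0.1578  0.0374] F [ 0.9604252  -0.30158897 -1.37422941]
t 7.7 shift cm [0.1  0.01 0.1 ] turn [-0.0004  0.0007  0.0011] from [ 0.4794 -0.1578  0.0374] w 0.0413 F [ 1.  -0.3 -1.4]
```

View pics/d_side6.png

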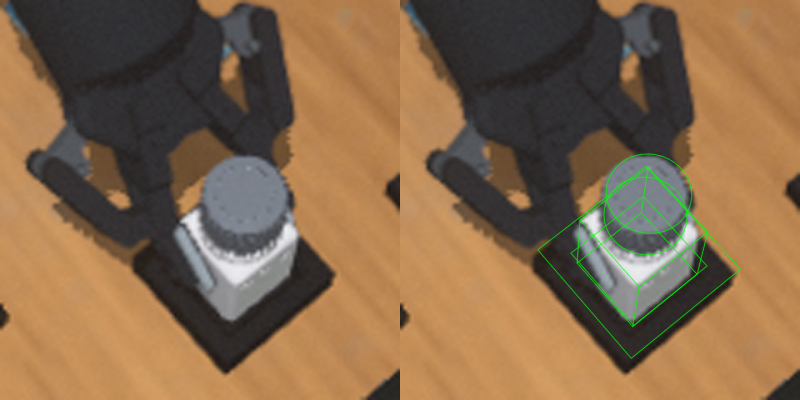

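View pics/d_top6.png

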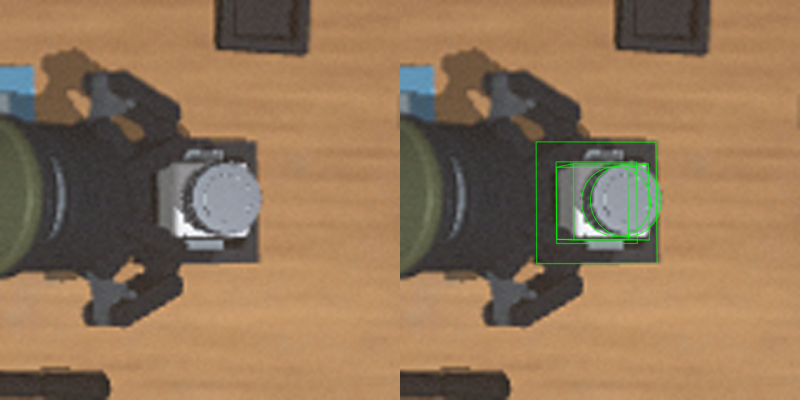

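Request:
step_arm:
  moves:
    - {"ax":0,"ay":0,"az":0,"tx":0.05,"ty":0,"tz":0.05,"claw":1}
    - {"ax":0,"ay":0,"az":0,"tx":0.1,"ty":0,"tz":0.1,"claw":1}
    - {"ax":0,"ay":0,"az":0,"tx":0.12,"ty":0,"tz":0.12,"claw":1}
    - {"ax":0,"ay":0,"az":0,"tx":0.14,"ty":0,"tz":0.14,"claw":1}
    - {"ax":0,"ay":0,"az":0,"tx":0.16,"ty":0,"tz":0.16,"claw":1}
    - {"ax":0,"ay":0,"az":0,"tx":0.16,"ty":0,"tz":0.16,"claw":1}
    - {"ax":0,"ay":0,"az":0,"tx":0.16,"ty":0,"tz":0.16,"claw":1}
    - {"ax":0,"ay":0,"az":0,"tx":0.16,"ty":0,"tz":0.16,"claw":1}

```text
t: 8.7
eef_pos: [0.4795, -0.1578, 0.0355]
ee_rot: [0.274, 0.646, 0.661, -0.268]
ft_force: [-0.5, -0.3, -2.0]
width: 0.0414
```

Request:
step_arm:
  moves:
    - {"ax":0,"ay":0,"az":0,"tx":0.04,"ty":0,"tz":0.04,"claw":1}
    - {"ax":0,"ay":0,"az":0,"tx":0.07,"ty":0,"tz":0.07,"claw":1}
    - {"ax":0,"ay":0,"az":0,"tx":0.1,"ty":0,"tz":0.1,"claw":1}
    - {"ax":0,"ay":0,"az":0,"tx":0.12,"ty":0,"tz":0.12,"claw":1}
    - {"ax":0,"ay":0,"az":0,"tx":0.14,"ty":0,"tz":0.14,"claw":1}
    - {"ax":0,"ay":0,"az":0,"tx":0.14,"ty":0,"tz":0.14,"claw":1}
    - {"ax":0,"ay":0,"az":0,"tx":0.14,"ty":0,"tz":0.14,"claw":1}
    - {"ax":0,"ay":0,"az":0,"tx":0.14,"ty":0,"tz":0.14,"claw":1}

```text
t: 9.7
eef_pos: [0.4795, -0.1578, 0.0337]
ee_rot: [0.274, 0.646, 0.661, -0.268]
ft_force: [-2.3, 4.4, 5.3]
width: 0.0412
```

Request:
step_arm:
  moves:
    - {"ax":0,"ay":0,"az":0,"tx":0,"ty":0,"tz":0,"claw":0}
    - {"ax":0,"ay":0,"az":0,"tx":0,"ty":0,"tz":0,"claw":-0.5}
    - {"ax":0,"ay":0,"az":0,"tx":0,"ty":0,"tz":0,"claw":-1}
    - {"ax":0,"ay":0,"az":0,"tx":0,"ty":0,"tz":0,"claw":-1}
    - {"ax":0,"ay":0,"az":0,"tx":0,"ty":0,"tz":0,"claw":-1}
    - {"ax":0,"ay":0,"az":0,"tx":0,"ty":0,"tz":0,"claw":-1}
    - {"ax":0,"ay":0,"az":0,"tx":0,"ty":0,"tz":-1,"claw":-1}
    - {"ax":0,"ay":0,"az":0,"tx":0,"ty":0,"tz":-3,"claw":-1}

```text
t: 10.7
eef_pos: [0.4786, -0.1365, 0.0551]
ee_rot: [0.273, 0.646, 0.661, -0.269]
ft_force: [-0.1, 0.2, 0.4]
width: 0.0854
```

Request:
step_arm:
  moves:
    - {"ax":0,"ay":0,"az":0,"tx":0,"ty":0,"tz":-2,"claw":-1}
    - {"ax":0,"ay":0,"az":0,"tx":0,"ty":0,"tz":-4,"claw":-1}
    - {"ax":0,"ay":0,"az":0,"tx":0,"ty":0,"tz":-6,"claw":-1}
    - {"ax":0,"ay":0,"az":0,"tx":0,"ty":0,"tz":-8,"claw":-1}
    - {"ax":0,"ay":0,"az":0,"tx":0,"ty":0,"tz":-10,"claw":-1}
    - {"ax":0,"ay":0,"az":0,"tx":0,"ty":0,"tz":-12,"claw":-1}
    - {"ax":0,"ay":0,"az":0,"tx":0,"ty":0,"tz":-13,"claw":-1}
    - {"ax":0,"ay":0,"az":0,"tx":0,"ty":0,"tz":-13,"claw":-1}

```text
t: 11.7
eef_pos: [0.4771, -0.0441, 0.1469]
ee_rot: [0.274, 0.645, 0.661, -0.267]
ft_force: [0.2, 0.5, 0.5]
width: 0.0857
```

```bash
cat > o3.py <<'E'
from plan import *
from ov import *
import sys
k=sys.argv[1]; bx,by,bz=map(float,sys.argv[2:5]); 
for n in('side','top'): cv2.imwrite(f'pics/{n}{k}.png',robot.grab_frame(n)[:,:,::-1])
p0,R0,s=cur();print("tcp",p0.round(4),"F",s['ft_force'],s['joints'].round(2))
ws=wires(Ro.from_euler('z',-88.7,degrees=True).as_matrix(),np.array([bx,by,bz]))
for n,b in(('side',(230,260,350,380)),('top',(320,200,440,320))):
    draw(f'pics/{n}{k}.png',n,ws,f'pics/o_{n}{k}.png',b,6)
    draw(f'pics/{n}{k}.png',n,[],f'pics/r_{n}{k}.png',b,6)
    a=cv2.imread(f'pics/o_{n}{k}.png');c2=cv2.imread(f'pics/r_{n}{k}.png');cv2.imwrite(f'pics/d_{n}{k}.png',cv2.resize(np.hstack([c2,a]),(800,400),interpolation=cv2.INTER_AREA))
E
python3 o3.py 7 .480 -.1526 .006
```

```text
tcp [ 0.4766 -0.0451  0.1464] F [-0.00298107 -0.43382058  0.21260485] [-0.78  0.64  0.49  2.02  0.59  0.91 -0.77]
```

View pics/d_side7.png

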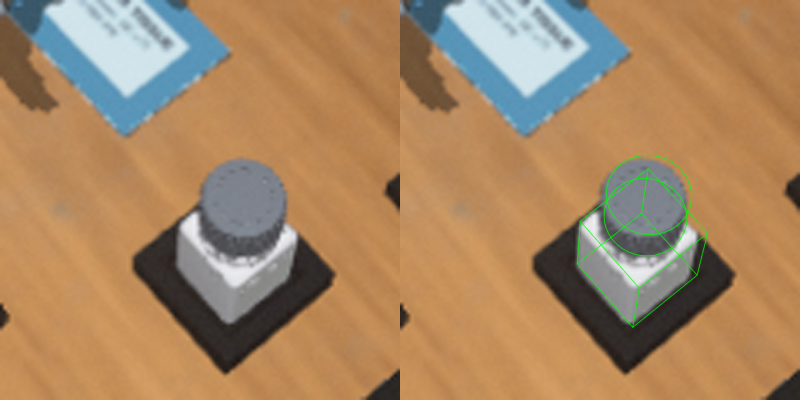

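View pics/d_top7.png

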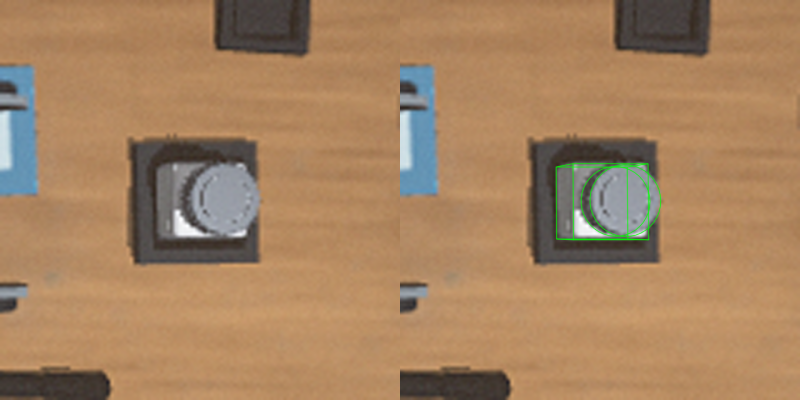

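Run:
```python
from plan import *
delta([.480,-.152,.145],tool([0,0,-1],yv(-10)))
```

```text
t 11.8 shift cm [-7.46  0.1   7.67] turn [0.0765 0.7837 0.1873] from [ 0.4766 -0.0451  0.1464] w 0.0856 F [-0.  -0.4  0.2]
```

Request:
step_arm:
  moves:
    - {"ax":0.01,"ay":0.11,"az":0.03,"tx":-1.1,"ty":0,"tz":1.1,"claw":-1}
    - {"ax":0.02,"ay":0.23,"az":0.055,"tx":-2.2,"ty":0,"tz":2.3,"claw":-1}
    - {"ax":0.034,"ay":0.35,"az":0.084,"tx":-3.4,"ty":0.05,"tz":3.4,"claw":-1}
    - {"ax":0.046,"ay":0.47,"az":0.11,"tx":-4.5,"ty":0.05,"tz":4.6,"claw":-1}
    - {"ax":0.058,"ay":0.59,"az":0.14,"tx":-5.6,"ty":0.1,"tz":5.8,"claw":-1}
    - {"ax":0.07,"ay":0.7,"az":0.168,"tx":-6.7,"ty":0.1,"tz":6.9,"claw":-1}
    - {"ax":0.0765,"ay":0.784,"az":0.187,"tx":-7.46,"ty":0.1,"tz":7.67,"claw":-1}
    - {"ax":0.0765,"ay":0.784,"az":0.187,"tx":-7.46,"ty":0.1,"tz":7.67,"claw":-1}

```text
t: 12.8
eef_pos: [0.479, -0.1556, 0.1447]
ee_rot: [-0.0, 0.768, 0.64, -0.0]
ft_force: [0.8, 0.9, -1.1]
width: 0.0854
```

```bash
python3 o3.py 8 .480 -.1526 .006;python3 - <<'E'
from plan import *
delta([.480,-.152,.079],tool([0,0,-1],yv(-10)))
E
```

```text
tcp [ 0.4797 -0.1517  0.1445] F [-0.47881069  1.0359913   0.2449144 ] [ 0.17  0.42  0.12  1.94 -0.07  0.79  0.16]
t 12.9 shift cm [-0.02  0.04  6.55] turn [-0.0013  0.0003 -0.0003] from [ 0.4797 -0.1517  0.1445] w 0.0852 F [-0.5  1.   0.2]
```

View pics/d_side8.png

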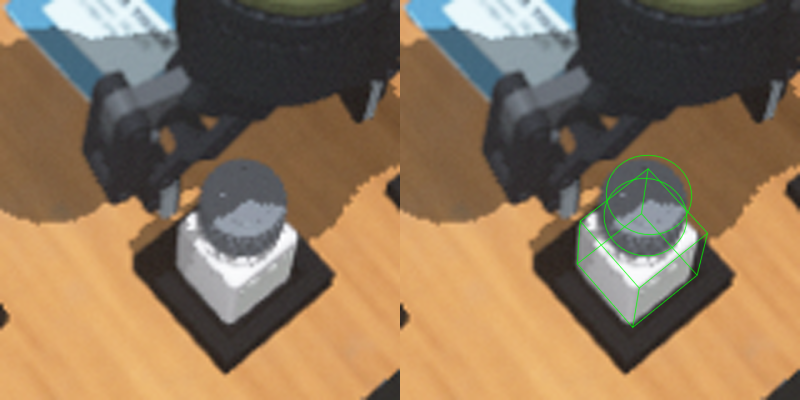

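Request:
step_arm:
  moves:
    - {"ax":0,"ay":0,"az":0,"tx":0,"ty":0.03,"tz":1.5,"claw":-1}
    - {"ax":0,"ay":0,"az":0,"tx":0,"ty":0.03,"tz":3,"claw":-1}
    - {"ax":0,"ay":0,"az":0,"tx":0,"ty":0.03,"tz":4.5,"claw":-1}
    - {"ax":0,"ay":0,"az":0,"tx":0,"ty":0.03,"tz":5.5,"claw":-1}
    - {"ax":0,"ay":0,"az":0,"tx":0,"ty":0.03,"tz":6.2,"claw":-1}
    - {"ax":0,"ay":0,"az":0,"tx":0,"ty":0.03,"tz":6.55,"claw":-1}
    - {"ax":0,"ay":0,"az":0,"tx":0,"ty":0.03,"tz":6.55,"claw":-0.4}
    - {"ax":0,"ay":0,"az":0,"tx":0,"ty":0.03,"tz":6.55,"claw":-0.2}
  squeeze: 80

```text
t: 13.9
eef_pos: [0.4809, -0.1518, 0.08]
ee_rot: [0.0, 0.766, 0.643, 0.0]
ft_force: [-0.6, 0.4, -0.7]
width: 0.052
```

```bash
python3 o3.py 9 .480 -.1526 .006
```

```text
tcp [ 0.4809 -0.1518  0.08  ] F [ 0.17643998 -0.37689135  0.72566778] [ 0.18  0.51  0.11  2.01 -0.09  0.62  0.18]
```

View pics/d_side9.png

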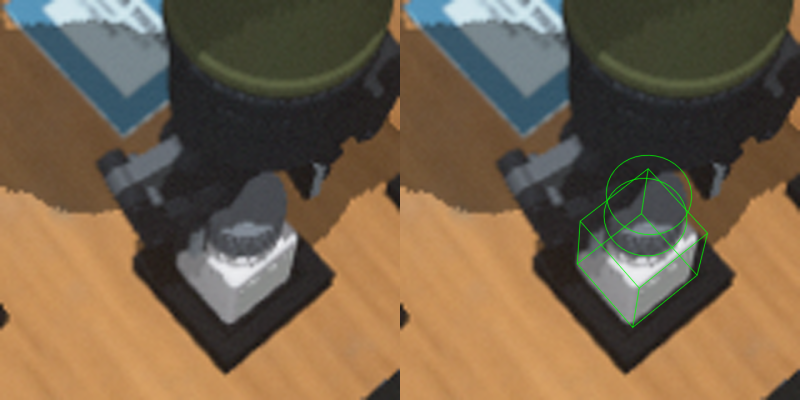

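Request:
step_arm:
  moves:
    - {"ax":0,"ay":0,"az":0,"tx":0,"ty":-0.05,"tz":0,"claw":0}
    - {"ax":0,"ay":0,"az":0,"tx":0,"ty":-0.05,"tz":0,"claw":0.1}
    - {"ax":0,"ay":0,"az":0,"tx":0,"ty":-0.05,"tz":0,"claw":0.2}
    - {"ax":0,"ay":0,"az":0,"tx":0,"ty":-0.05,"tz":0,"claw":0.4}
    - {"ax":0,"ay":0,"az":0,"tx":0,"ty":-0.05,"tz":0,"claw":1}
    - {"ax":0,"ay":0,"az":0,"tx":0,"ty":-0.05,"tz":0,"claw":1}
    - {"ax":0,"ay":0,"az":0,"tx":0,"ty":-0.05,"tz":0,"claw":1}
    - {"ax":0,"ay":0,"az":0,"tx":0,"ty":-0.05,"tz":0,"claw":1}
  squeeze: 80

```text
t: 15.0
eef_pos: [0.4801, -0.1516, 0.0801]
ee_rot: [-0.0, 0.766, 0.643, 0.0]
ft_force: [-1.9, 1.1, 5.2]
width: 0.0355
```

Request:
step_arm:
  moves:
    - {"ax":0,"ay":0,"az":0,"tx":0,"ty":0,"tz":0.15,"claw":1}
    - {"ax":0,"ay":0,"az":0,"tx":0,"ty":0,"tz":0.3,"claw":1}
    - {"ax":0,"ay":0,"az":0,"tx":0,"ty":0,"tz":0.45,"claw":1}
    - {"ax":0,"ay":0,"az":0,"tx":0,"ty":0,"tz":0.55,"claw":1}
    - {"ax":0,"ay":0,"az":0,"tx":0,"ty":0,"tz":0.65,"claw":1}
    - {"ax":0,"ay":0,"az":0,"tx":0,"ty":0,"tz":0.7,"claw":1}
    - {"ax":0,"ay":0,"az":0,"tx":0,"ty":0,"tz":0.75,"claw":1}
    - {"ax":0,"ay":0,"az":0,"tx":0,"ty":0,"tz":0.75,"claw":1}

```text
t: 16.0
eef_pos: [0.4801, -0.1516, 0.0731]
ee_rot: [0.0, 0.766, 0.643, 0.0]
ft_force: [-3.6, 1.4, 13.2]
width: 0.0358
```

Request:
step_arm:
  moves:
    - {"ax":0,"ay":0,"az":0,"tx":0,"ty":0,"tz":0.05,"claw":1}
    - {"ax":0,"ay":0,"az":0,"tx":0,"ty":0,"tz":0.1,"claw":1}
    - {"ax":0,"ay":0,"az":0,"tx":0,"ty":0,"tz":0.1,"claw":1}
    - {"ax":0,"ay":0,"az":0,"tx":0,"ty":0,"tz":0.15,"claw":1}
    - {"ax":0,"ay":0,"az":0,"tx":0,"ty":0,"tz":0.15,"claw":1}
    - {"ax":0,"ay":0,"az":0,"tx":0,"ty":0,"tz":0.15,"claw":1}
    - {"ax":0,"ay":0,"az":0,"tx":0,"ty":0,"tz":0.15,"claw":1}
    - {"ax":0,"ay":0,"az":0,"tx":0,"ty":0,"tz":0.15,"claw":1}

```text
t: 17.0
eef_pos: [0.48, -0.1516, 0.0729]
ee_rot: [0.0, 0.766, 0.643, 0.001]
ft_force: [-8.5, 2.2, 28.5]
width: 0.0356
```

Request:
step_arm:
  moves:
    - {"ax":0,"ay":0,"az":-0.12,"tx":0,"ty":0,"tz":0,"claw":1}
    - {"ax":0,"ay":0,"az":-0.26,"tx":0,"ty":0,"tz":0,"claw":1}
    - {"ax":0,"ay":0,"az":-0.4,"tx":0,"ty":0,"tz":0,"claw":1}
    - {"ax":0,"ay":0,"az":-0.54,"tx":0,"ty":0,"tz":0,"claw":1}
    - {"ax":0,"ay":0,"az":-0.68,"tx":0,"ty":0,"tz":0,"claw":1}
    - {"ax":0,"ay":0,"az":-0.82,"tx":0,"ty":0,"tz":0,"claw":1}
    - {"ax":0,"ay":0,"az":-0.96,"tx":0,"ty":0,"tz":0,"claw":1}
    - {"ax":0,"ay":0,"az":-1.1,"tx":0,"ty":0,"tz":0,"claw":1}

```text
t: 18.0
eef_pos: [0.4814, -0.1512, 0.0729]
ee_rot: [0.002, 0.315, 0.949, 0.001]
ft_force: [-4.3, 3.8, 23.8]
width: 0.0351
```

```bash
python3 o3.py 10 .480 -.1526 .006; python3 -c "
from mv import *
s=cur();print(s[1].apply([0,1,0]),s[2]['wrist_torque'])"
```

```text
tcp [ 0.4814 -0.1512  0.0728] F [-5.15093882  3.28509396 24.13161354] [ 0.41  0.52 -0.22  2.02  0.19  0.62  0.99]
[0.59770212 0.80171511 0.00225104] [0.72178709 0.99889713 0.04500944]
```

View pics/d_side10.png

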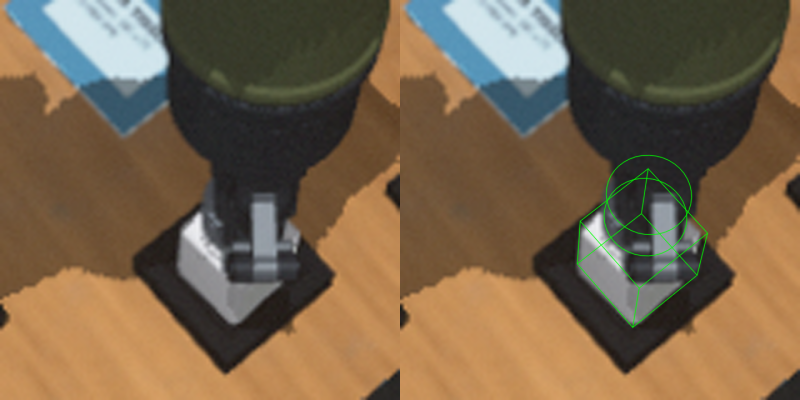

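Request:
step_arm:
  moves:
    - {"ax":0,"ay":0,"az":-0.12,"tx":0,"ty":0,"tz":0,"claw":1}
    - {"ax":0,"ay":0,"az":-0.24,"tx":0,"ty":0,"tz":0,"claw":1}
    - {"ax":0,"ay":0,"az":-0.34,"tx":0,"ty":0,"tz":0,"claw":1}
    - {"ax":0,"ay":0,"az":-0.34,"tx":0,"ty":0,"tz":0,"claw":1}
    - {"ax":0,"ay":0,"az":-0.34,"tx":0,"ty":0,"tz":-0.3,"claw":1}
    - {"ax":0,"ay":0,"az":-0.34,"tx":0,"ty":0,"tz":-0.6,"claw":1}
    - {"ax":0,"ay":0,"az":-0.34,"tx":0,"ty":0,"tz":-0.9,"claw":1}
    - {"ax":0,"ay":0,"az":-0.34,"tx":0,"ty":0,"tz":-1.2,"claw":1}

```text
t: 19.1
eef_pos: [0.4806, -0.1515, 0.083]
ee_rot: [0.0, 0.152, 0.988, 0.0]
ft_force: [0.5, 1.1, 1.8]
width: 0.0356
```

Request:
step_arm:
  moves:
    - {"ax":0,"ay":0,"az":0,"tx":0,"ty":0,"tz":-0.4,"claw":1}
    - {"ax":0,"ay":0,"az":0,"tx":0,"ty":0,"tz":-0.9,"claw":1}
    - {"ax":0,"ay":0,"az":0,"tx":0,"ty":0,"tz":-1.5,"claw":1}
    - {"ax":0,"ay":0,"az":0,"tx":0,"ty":0,"tz":-2.2,"claw":1}
    - {"ax":0,"ay":0,"az":0,"tx":0,"ty":0,"tz":-3,"claw":1}
    - {"ax":0,"ay":0,"az":0,"tx":0,"ty":0,"tz":-4,"claw":1}
    - {"ax":0,"ay":0,"az":0,"tx":0,"ty":0,"tz":-5,"claw":1}
    - {"ax":0,"ay":0,"az":0,"tx":0,"ty":0,"tz":-5,"claw":1}

```text
t: 20.1
eef_pos: [0.4808, -0.1517, 0.1336]
ee_rot: [0.001, 0.152, 0.988, 0.0]
ft_force: [-0.3, -0.2, -1.3]
width: 0.0357
```

```bash
python3 o3.py 11 .480 -.1526 .006
```

```text
tcp [ 0.4802 -0.1516  0.1327] F [-0.43677292 -0.36757365  0.35931646] [ 0.51  0.44 -0.37  1.95  0.22  0.78  1.29]
```

View pics/d_side11.png

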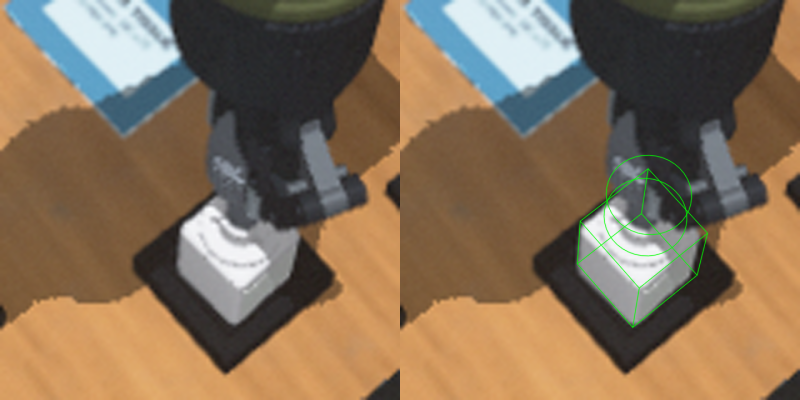

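Run:
```python
from plan import *
p,R,s=cur()
delta([.515,-.012,.06],R);delta([.515,-.012,.13],R);print(Ro.as_matrix(R).round(2))
```

```text
t 20.2 shift cm [ 0.87 14.36  7.28] turn [0. 0. 0.] from [ 0.4802 -0.1516  0.1327] w 0.0353 F [-0.4 -0.4  0.4]
t 20.2 shift cm [ 0.87 14.36  0.28] turn [0. 0. 0.] from [ 0.4802 -0.1516  0.1327] w 0.0353 F [-0.4 -0.4  0.4]
[[-0.95  0.3   0.  ]
 [ 0.3   0.95  0.  ]
 [-0.    0.   -1.  ]]
```

Request:
step_arm:
  moves:
    - {"ax":0,"ay":0,"az":0,"tx":0.1,"ty":2,"tz":0,"claw":1}
    - {"ax":0,"ay":0,"az":0,"tx":0.3,"ty":5,"tz":0,"claw":1}
    - {"ax":0,"ay":0,"az":0,"tx":0.5,"ty":8,"tz":0,"claw":1}
    - {"ax":0,"ay":0,"az":0,"tx":0.7,"ty":11,"tz":1,"claw":1}
    - {"ax":0,"ay":0,"az":0,"tx":0.87,"ty":13,"tz":3,"claw":1}
    - {"ax":0,"ay":0,"az":0,"tx":0.87,"ty":14.3,"tz":5,"claw":1}
    - {"ax":0,"ay":0,"az":0,"tx":0.87,"ty":14.4,"tz":7,"claw":1}
    - {"ax":0,"ay":0,"az":0,"tx":0.87,"ty":14.4,"tz":8,"claw":1}

```text
t: 21.2
eef_pos: [0.5144, -0.0113, 0.0514]
ee_rot: [-0.001, 0.151, 0.988, 0.0]
ft_force: [-0.2, 0.2, -0.6]
width: 0.0352
```

Run:
```python
from plan import *
from h import *
p,R,s=cur()
delta([.515,-.012,.018],R)
for n in('side','top'): cv2.imwrite(f'pics/{n}12.png',robot.grab_frame(n)[:,:,::-1])
a=cv2.imread('pics/side12.png')[200:360,200:360];b=cv2.imread('pics/top12.png')[160:320,240:400]
cv2.imwrite('pics/b12.png',cv2.resize(np.hstack([a,b]),None,fx=2.5,fy=2.5,interpolation=2))
```

```text
t 21.2 shift cm [-0.09 -0.05  3.34] turn [0. 0. 0.] from [ 0.5144 -0.0113  0.0514] w 0.0352 F [-0.2  0.2 -0.6]
```

View pics/b12.png

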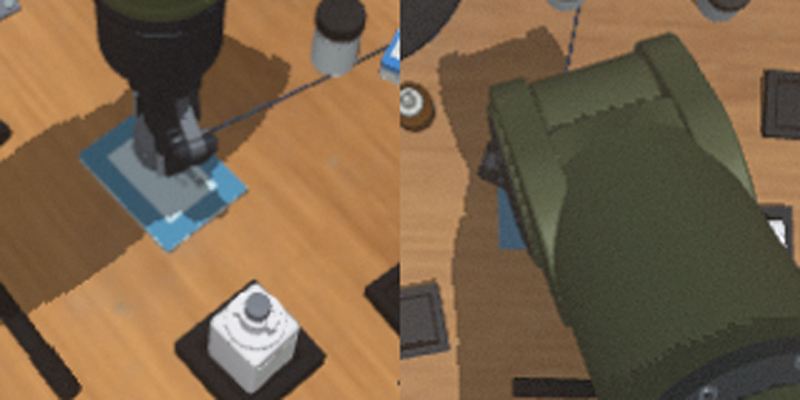

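Request:
step_arm:
  moves:
    - {"ax":0,"ay":0,"az":0,"tx":0,"ty":0,"tz":0.7,"claw":1}
    - {"ax":0,"ay":0,"az":0,"tx":0,"ty":0,"tz":1.4,"claw":1}
    - {"ax":0,"ay":0,"az":0,"tx":0,"ty":0,"tz":2.1,"claw":1}
    - {"ax":0,"ay":0,"az":0,"tx":0,"ty":0,"tz":2.7,"claw":1}
    - {"ax":0,"ay":0,"az":0,"tx":0,"ty":0,"tz":3.1,"claw":1}
    - {"ax":0,"ay":0,"az":0,"tx":0,"ty":0,"tz":3.4,"claw":1}
    - {"ax":0,"ay":0,"az":0,"tx":0,"ty":0,"tz":3.5,"claw":1}
    - {"ax":0,"ay":0,"az":0,"tx":0,"ty":0,"tz":3.55,"claw":1}

```text
t: 22.3
eef_pos: [0.5152, -0.0115, 0.0173]
ee_rot: [0.0, 0.152, 0.988, 0.0]
ft_force: [-1.1, 0.4, -0.8]
width: 0.0353
```

Request:
step_arm:
  moves:
    - {"ax":0,"ay":0,"az":0,"tx":0,"ty":0,"tz":0.04,"claw":1}
    - {"ax":0,"ay":0,"az":0,"tx":0,"ty":0,"tz":0.08,"claw":1}
    - {"ax":0,"ay":0,"az":0,"tx":0,"ty":0,"tz":0.12,"claw":1}
    - {"ax":0,"ay":0,"az":0,"tx":0,"ty":0,"tz":0.16,"claw":1}
    - {"ax":0,"ay":0,"az":0,"tx":0,"ty":0,"tz":0.2,"claw":1}
    - {"ax":0,"ay":0,"az":0,"tx":0,"ty":0,"tz":0.2,"claw":1}
    - {"ax":0,"ay":0,"az":0,"tx":0,"ty":0,"tz":0.2,"claw":1}
    - {"ax":0,"ay":0,"az":0,"tx":0,"ty":0,"tz":0.2,"claw":1}

```text
t: 23.3
eef_pos: [0.5152, -0.0115, 0.0153]
ee_rot: [0.0, 0.152, 0.988, 0.0]
ft_force: [-0.6, -0.1, -1.4]
width: 0.0354
```

Request:
step_arm:
  moves:
    - {"ax":0,"ay":0,"az":0,"tx":0,"ty":0,"tz":0.04,"claw":1}
    - {"ax":0,"ay":0,"az":0,"tx":0,"ty":0,"tz":0.08,"claw":1}
    - {"ax":0,"ay":0,"az":0,"tx":0,"ty":0,"tz":0.12,"claw":1}
    - {"ax":0,"ay":0,"az":0,"tx":0,"ty":0,"tz":0.15,"claw":1}
    - {"ax":0,"ay":0,"az":0,"tx":0,"ty":0,"tz":0.17,"claw":1}
    - {"ax":0,"ay":0,"az":0,"tx":0,"ty":0,"tz":0.17,"claw":1}
    - {"ax":0,"ay":0,"az":0,"tx":0,"ty":0,"tz":0.17,"claw":1}
    - {"ax":0,"ay":0,"az":0,"tx":0,"ty":0,"tz":0.17,"claw":1}

```text
t: 24.3
eef_pos: [0.5152, -0.0115, 0.0147]
ee_rot: [0.001, 0.152, 0.988, 0.0]
ft_force: [-3.9, -0.4, 14.6]
width: 0.0355
```

Request:
step_arm:
  moves:
    - {"ax":0,"ay":0,"az":0,"tx":0,"ty":0,"tz":-0.1,"claw":1}
    - {"ax":0,"ay":0,"az":0,"tx":0,"ty":0,"tz":-0.1,"claw":1}
    - {"ax":0,"ay":0,"az":0,"tx":0,"ty":0,"tz":-0.1,"claw":-0.1}
    - {"ax":0,"ay":0,"az":0,"tx":0,"ty":0,"tz":-0.1,"claw":-0.4}
    - {"ax":0,"ay":0,"az":0,"tx":0,"ty":0,"tz":-0.1,"claw":-0.8}
    - {"ax":0,"ay":0,"az":0,"tx":0,"ty":0,"tz":-0.1,"claw":-0.8}
    - {"ax":0,"ay":0,"az":0,"tx":0,"ty":0,"tz":-0.1,"claw":-0.8}
    - {"ax":0,"ay":0,"az":0,"tx":0,"ty":0,"tz":-1,"claw":-0.8}

```text
t: 25.3
eef_pos: [0.5147, -0.0115, 0.0234]
ee_rot: [-0.001, 0.152, 0.988, 0.0]
ft_force: [0.0, -0.1, -0.2]
width: 0.0769
```

Request:
step_arm:
  moves:
    - {"ax":0,"ay":0,"az":0,"tx":0,"ty":0,"tz":-1,"claw":-0.8}
    - {"ax":0,"ay":0,"az":0,"tx":0,"ty":0,"tz":-3,"claw":-0.8}
    - {"ax":0,"ay":0,"az":0,"tx":0,"ty":0,"tz":-6,"claw":-0.8}
    - {"ax":0,"ay":0,"az":0,"tx":0,"ty":0,"tz":-9,"claw":-0.8}
    - {"ax":0,"ay":0,"az":0,"tx":0,"ty":0,"tz":-12,"claw":-0.8}
    - {"ax":0,"ay":0,"az":0,"tx":0,"ty":0,"tz":-15,"claw":-0.8}
    - {"ax":0,"ay":0,"az":0,"tx":0,"ty":0,"tz":-17,"claw":-0.8}
    - {"ax":0,"ay":0,"az":0,"tx":0,"ty":0,"tz":-17,"claw":-0.8}

```text
t: 26.3
eef_pos: [0.5159, -0.0115, 0.1956]
ee_rot: [0.002, 0.152, 0.988, 0.0]
ft_force: [-0.1, 0.2, -0.6]
width: 0.077
```

Run:
```python
from plan import *
from h import *
for n in('side','top'): cv2.imwrite(f'pics/{n}13.png',robot.grab_frame(n)[:,:,::-1])
a=cv2.imread('pics/side13.png')[150:370,150:450];b=cv2.imread('pics/top13.png')[120:340,150:430]
cv2.imwrite('pics/b13.png',cv2.resize(np.hstack([a,b]),(800,303),interpolation=2))
```

```text
(no output)
```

View pics/b13.png

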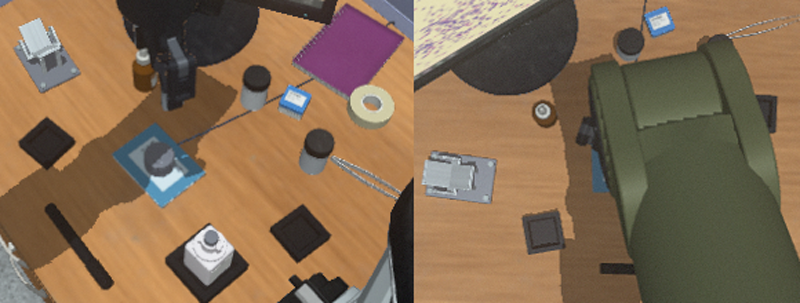

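Run:
```python
from plan import *
from ov import *
t=np.linspace(0,2*np.pi,40)
ws=[np.stack([.515+.019*np.cos(t),-.0115+.019*np.sin(t),0*t+z],1) for z in(.009,.035)]
ws+=wires(Ro.from_euler('z',-88.7,degrees=True).as_matrix(),np.array([.48,-.152,.006]))[:6]
draw('pics/side13.png','side',ws,'pics/a.png',(220,230,350,380),5);draw('pics/side13.png','side',[],'pics/b.png',(220,230,350,380),5)
cv2.imwrite('pics/d13.png',cv2.resize(np.hstack([cv2.imread('pics/b.png'),cv2.imread('pics/a.png')]),(800,461),interpolation=3))
s=cur()[2];print(s['t'],s['ft_force'],s['width'])
```

```text
26.4 [-0.23153318 -0.46130319 -1.17174056] 0.07679448616428329
```

View pics/d13.png

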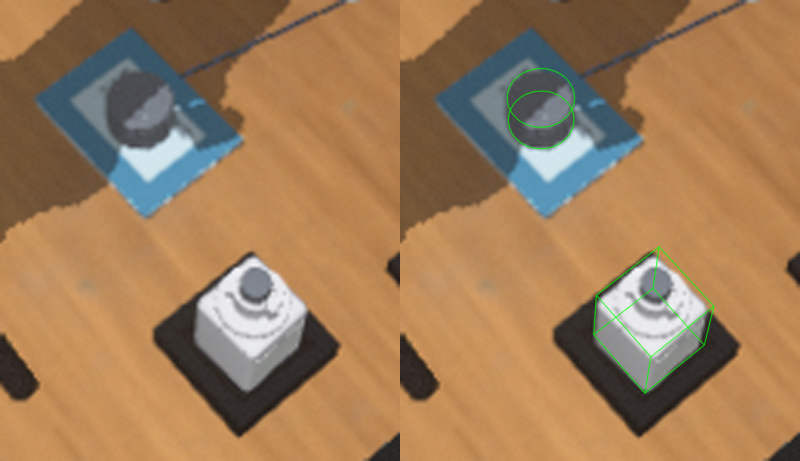

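Cap stands rim down on the cover at the predicted spot, matching the overlay (crop pixel 140,110). The bottle stands in the holder as before and the bystanders are in place. Handing in.

```bash
python3 -c "
from rig import robot
print(robot.hand_in()); print(robot.get_state()['t'])"
```

```text
the job is handed in; nothing more can be done
None
the job is handed in; nothing more can be done
```

The job is done and handed in at about 26.4 s of the 58 s allowed; `hand_in` gives no verdict, so I can't confirm the score.

- **Bottle:** I lifted it from the cradle, stood it in the 70 mm holder, lowered it until the wrist force turned upward, and let go. It was seated fully down when checked.
- **Cap:** I pressed it about 7 mm, until it bottomed at 28 N, then turned it about 83 degrees counter-clockwise and lifted it off. I set it rim down near the middle of the booklet and moved the hand about 17 cm clear.

**Last checks:** the side picture against the drawn model shows the cap standing rim down on the cover at about (0.515, -0.012) and the bottle upright in the pocket. The canisters and the dropper bottle look undisturbed. The wrist force was back to the noise level.

**Where the checks disagreed or fell short:**
- The two cameras differed by 1 to 4 mm.
- My first estimate of the bottle's height in the hand was about 2 mm off; lowering to contact corrected it.
- The gripper read 35.5 mm on the 38 mm cap.
- The arm hid most of the booklet and the holder from the top camera at the end, so the final check rests on the side view.

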